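Flip the reorder flag of the empty gear tray

TASK

One of the two grey parts trays on the lab bench has run out of gears. On the marker stand in front of that empty tray, push the white flag over its hinge with the fingertips until it lies flat on the other side, with the bar face up instead of the disc face. Do not lift, tip or shove the stand, be gentle with the flag, and leave the other marker, the gears and the things lying around as they are.

Things in the scene. Friction and masses are not known exactly. Their poses are not given: they have to be found in the camera images.
- tray_a: the empty grey open tray, fixed on the bench, 120 (x) x 160 (y) x 40 mm high, wall 4 mm; origin: centre of its underside, z up
- tray_b: the same tray but holding three white plastic gears (37 mm across, 10 mm thick), fixed on the bench; origin: centre of its underside, z up
- stand_a: loose marker stand before the empty tray: steel foot 70 (x) x 120 (y) x 12 mm, two upright cheeks (8 mm thick, 16 mm along y, 35 mm apart inside) up to z 93 mm; 0.85 kg. Origin: centre of the foot's underside; z up, y towards the side where the flag lies at the start; hinge along x, 85 mm above the origin, between the cheeks
- flag_a (a joint): hinge of the flag by the empty tray, rad about the stand's +x: 0 = level towards the stand's +y, disc face up; 1.57 = straight up; 3.14 = level towards -y, bar face up; stops at 0 and 3.14. Starts at 0 to 0.3. Stiff hinge (0.04 N m): the flag stays where left
- flag_a_end (a point): middle of the free end edge of the white flag by the empty tray, 75 mm from the hinge. The flag is a rigid plate 5 mm thick, 35 g, 50 mm wide from 16 mm to 75 mm out; nothing lies under it on either side above the foot
- flag_a_tail (a point): middle of the end edge of that flag's tail, 40 mm from the hinge, opposite the flag and rigid with it, 28 mm wide, 5 mm thick; the tail passes down between the cheeks as the flag goes up: pressing the tail down raises the flag
- stand_b: loose marker stand before the tray with gears: steel foot 70 (x) x 120 (y) x 12 mm, two upright cheeks (8 mm thick, 16 mm along y, 35 mm apart inside) up to z 93 mm; 0.85 kg. Origin: centre of the foot's underside; z up, y towards the side where the flag lies at the start; hinge along x, 85 mm above the origin, between the cheeks. To be left alone
- flag_b (a joint): hinge of the flag by the tray with gears, rad about the stand's +x: 0 = level towards the stand's +y, disc face up; 1.57 = straight up; 3.14 = level towards -y, bar face up; stops at 0 and 3.14. Starts at 0 to 0.3. Stiff hinge (0.04 N m): the flag stays where left. To be left alone
- gear0: loose gear in its tray, 15 g; origin: centre of its underside
- gear1: as gear0
- gear2: as gear0
- tape: loose roll of tape lying flat, 90 mm across, 22 mm high; origin: centre of its underside
- driver: loose screwdriver lying on the bench at the robot's right; leave alone
- cup: loose white mug, 76 mm across, 85 mm high, at the robot's left; origin: centre of its underside
Not all that is in view belongs to the job. What is shaped like the stand_a but blue or green is not meant.

How it is judged:
At the end, for the whole second after the job is handed in: The flag by the empty tray lies still on its other side within 10 degrees of level (above 2.97 rad), its stand upright within 30 mm of its start; the other flag below 0.45 rad, its stand within 15 mm, and gears, tape, screwdriver and mug within 20 mm of their starts (value of joint flag_a above 2.97 rad and velocity of joint flag_a between -0.05 and 0.05 rad/s and value of joint flag_b below 0.45 rad and distance of stand_a from where it was at the start of the episode below 0.03 m and angle between stand_a's own z axis and vertical below 0.05 rad and linear speed of stand_a below 0.01 m/s and distance of stand_b from where it was at the start of the episode below 0.015 m and distance of each of gear0, gear1, gear2, tape, driver, cup from where it was at the start of the episode below 0.02 m); the robot touches nothing.
It fails at once if the marker stand of the empty tray is lifted, or tipped by more than 14 degrees (height (world z) of stand_a above 0.015 m or angle between stand_a's own z axis and vertical above 0.25 rad).
It fails at once if the marker stand of the empty tray is shoved or carried more than 40 mm (distance of stand_a from where it was at the start of the episode above 0.04 m).
It fails at once if the flag is handled roughly (over 30 N) (contact force between the fingers and flag_a above 30 N).
It fails at once if the other flag is turned up, or its stand moved (value of joint flag_b above 0.6 rad or distance of stand_b from where it was at the start of the episode above 0.02 m).
It fails at once if a gear, the tape, the screwdriver or the mug is moved or lifted (distance of any of gear0, gear1, gear2, tape, driver, cup from where it was at the start of the episode above 0.03 m).
It also fails if it takes over 48 s, if anything falls off the work surface, if the arm or the gripper's body presses on something with over 40 N, if the wrist force passes 120 N, or if a joint passes its speed limit or range.

ROBOT

A 6-joint arm with a two-finger parallel gripper is mounted at the origin on the work surface. World frame = base frame: x ahead of the robot, y to its left, z up, the work surface at z = 0. Lengths are in m, angles in rad, forces in N, time in s.
With the tool pointing down it reaches from about 0.275 to 0.85 m from the base axis. Payload 5.2 kg.
Tool frame: the origin (TCP) lies at the very end of the fingers, on their centre line; the grasp point (between the pads) lies 19 mm behind it (robot.grip_point_offset is the distance from the TCP to the grasp point, in m); z points along the fingers, y is the direction in which the jaws open and shut (so a half turn about z gives the same grasp; the last joint's range is limited). The gripper opens to 85 mm and grips with 20 to 120 N. Pads are 22 mm wide; open, the fingers measure 114 mm over their backs; the gripper's body (76 mm by 85 mm) begins 54 mm behind the grasp point. The pads swing forward as they close: fully open they stand 13 mm farther back than shut.
Start: joints at [-1.481, 0.259, 1.535, -0, 1.348, -0.203], TCP at [0.159, -0.527, 0.231] pointing down, gripper open.
Joint ranges: [-3.14, 3.14], [-0.91, 2.08], [0.19, 2.58], [-1.22, 4.36], [0.22, 2.71], [-3.12, 3.12]. Speed limits (rad/s): [2.57, 2.57, 3.14, 3.14, 3.14, 3.14].

INTERFACE

Orientations are given as a 3x3 rotation matrix whose columns are the frame's x, y, z axes.
In Python, from cell import robot gives the robot as it stands. Calls block until the motion is done:
- robot.move_ptp(position, orientation): joint-space move of the TCP to a pose.
- robot.movel(position, frame=None, vel=0.15, stop_force=None): straight line of the TCP; frame=None keeps the orientation; vel is the mean speed in m/s. With stop_force (N) it stops when the force on the tool has changed by that much, and returns True; else False.
- robot.move_joints(angles): joint-space move.
- robot.gripper_to(opening): opening from 0.0 (shut) to 1.0 (fully open); the grip force is fixed at half the most; returns when the fingers have stopped.
- robot.sleep(seconds).
- robot.solve_ik(position, orientation): joint angles nearest the present ones, or None.
- robot.camera(name): name is "scene" or "side" or "wrist"; returns a dict with "image" (420x560x3 uint8, blue, green, red), "fx", "fy", "cx", "cy" (pixels), "extrinsics" (4x4, takes a point from world to camera coordinates). Camera axes: x right, y down, z forward; pixel columns grow to the right and rows downward; lengths in m; the calibration is good to about 2 mm. A picture is of the moment at which its call begins. There is no depth.
A pose or a line that the arm cannot do raises robot.PlanningError and nothing moves.
- robot.sign_off(): hands the job in, once; it reports no verdict.
Trained networks look in a picture, given as the dict that the camera call returned (one of the last four; its "shot" number tells which), for a name from the list of things; names that differ only in an ending like _2 or _b are one class to them, and where a whole thing is asked for, a point or a joint stands for the part that bears it (a point fixed in the world has none). Each returns a list of dicts, best first, with "conf" (0 to 1); they miss things now and then, are a little off and sometimes report something else, mostly with a low value. They report only what shows in the picture. A call takes as long as a camera call. They do not tell look-alikes from the thing itself.
- robot.look_for(picture, label): "centre" ([column, row] in pixels, amid what is visible of it).
Readings, each from a call of its own:
- robot.get_t(): time.
- robot.get_joint_pos(): joint angles.
- robot.get_qd(): joint speeds.
- robot.get_joint_torque(): joint torques, N m.
- robot.get_tool_pos(): TCP position.
- robot.get_eef_rot(): TCP orientation.
- robot.get_ft_force(): force on the tool from outside, world axes, zero at the start.
- robot.get_torque(): the same for the moment, N m.
- robot.get_finger_gap(): opening from 0.0 (shut) to 1.0 (fully open).
Only numpy, scipy, OpenCV 4.12 (cv2) and the standard library are available. Lean on these libraries where they do the work, as an engineer would, in place of code of your own. Each camera call takes 0.05 s, during which the arm holds its last target.

## Working session

There is one attempt and no reset: what is moved stays moved. The work goes in short steps, each a Python script; the robot and the scene stay as the last script left them, time stands still between calls to the robot, and variables do not carry over. Pictures are saved under pics/ and viewed, and the job is handed in when it is done.

```bash
ls; mkdir -p pics
python3 - <<'E'
from cell import robot
import cv2
for n in("scene","side","wrist"):
    p=robot.camera(n);cv2.imwrite(f"pics/{n}0.png",p["image"])
    print(n,p["fx"],p["fy"],p["cx"],p["cy"],p["extrinsics"].tolist() if hasattr(p["extrinsics"],"tolist") else p["extrinsics"])
    for l in("stand_a","flag_a","flag_a_end","flag_a_tail","tray_a","gear0","tape","driver","cup"):
        print(l,[(r["centre"],round(r["conf"],2)) for r in robot.look_for(p,l)])
print(robot.get_t(),robot.get_eef_rot())
E
```

```text
pics
scene 509.1447419587854 509.1447419587854 276.4950332136774 217.8328541151211 [[0.1252930143534368, 0.99196855867693, -0.017321638220547747, -0.08011699416882996], [0.6982268500708444, -0.100567836803478, -0.7087773811577339, -0.3353417481495929], [-0.7048268768955794, 0.07671042169798747, -0.7052195295144206, 1.855329449574835], [0.0, 0.0, 0.0, 1.0]]
stand_a [([325.9, 182.1], 0.95), ([351.1, 218.2], 0.72), ([206.7, 212.4], 0.71), ([388.3, 187.7], 0.61), ([362.9, 203.1], 0.26)]
flag_a [([208.0, 195.3], 0.89), ([328.8, 167.8], 0.87), ([360.0, 203.1], 0.75), ([384.6, 171.4], 0.62)]
flag_a_end [([207.1, 254.5], 0.69), ([361.1, 202.6], 0.67), ([327.1, 167.8], 0.67), ([384.4, 173.7], 0.6)]
flag_a_tail [([383.7, 169.6], 0.78), ([358.6, 203.3], 0.58)]
tray_a [([208.3, 256.3], 0.89), ([375.3, 261.9], 0.81)]
gear0 [([210.8, 263.2], 0.63), ([225.4, 248.9], 0.44)]
tape [([278.1, 251.8], 0.71)]
driver [([116.3, 236.3], 0.74)]
cup [([435.3, 217.0], 0.9)]
side 494.9811704686928 494.9811704686928 274.20723221153753 215.84939003271404 [[-0.9468768524334688, -0.3211004630582459, 0.01785270146132
[... 810 characters left out ...]
iver [([334.9, 140.2], 0.72), ([207.7, 353.0], 0.52)]
cup [([207.6, 351.8], 0.75)]
wrist 301.52008089160694 301.52008089160694 276.9880522272632 207.52378107937568 [[0.2887651770947623, -0.9573999519990093, 6.640578069800146e-05, -0.5497024449740713], [-0.9246933028289516, -0.27888241971139055, 0.25916576100867805, -0.03253497686130136], [-0.24810676774469081, -0.07489945185525022, -0.9658328550588179, 0.3775589897594828], [0.0, 0.0, 0.0, 1.0]]
stand_a []
flag_a []
flag_a_end []
flag_a_tail []
tray_a []
gear0 []
tape []
driver []
cup []
1.5 [[ 9.57435294e-01  2.88647983e-01 -6.30543575e-06]
 [ 2.88647983e-01 -9.57435293e-01 -2.79173262e-05]
 [-1.40953266e-05  2.49089821e-05 -1.00000000e+00]]
```

View pics/scene0.png

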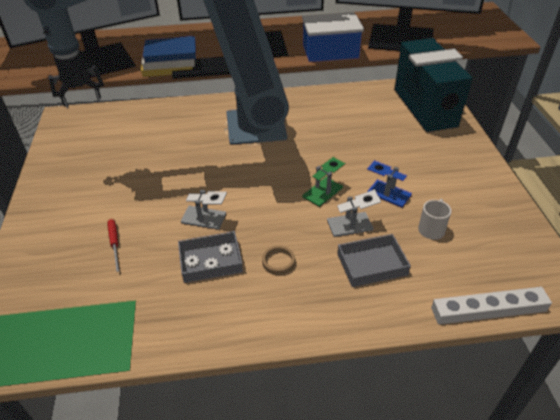

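View pics/side0.png

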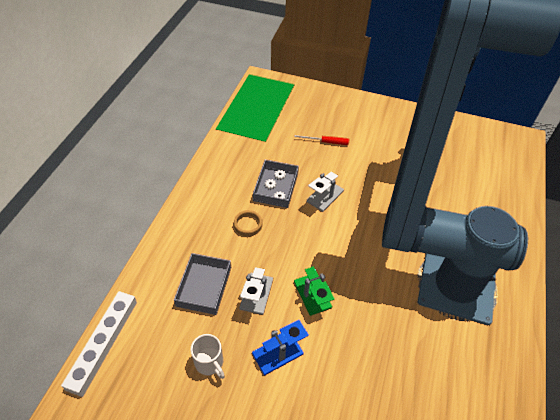

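Run:
```python
import cv2
a=cv2.imread('pics/scene0.png');cv2.imwrite('pics/sceneA.png',cv2.resize(a[130:290,290:450],None,fx=3.7,fy=3.7,interpolation=3))
a=cv2.imread('pics/side0.png');cv2.imwrite('pics/sideA.png',cv2.resize(a[250:410,170:360],None,fx=3.7,fy=3.7,interpolation=3))
```

```text
(no output)
```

View pics/sceneA.png

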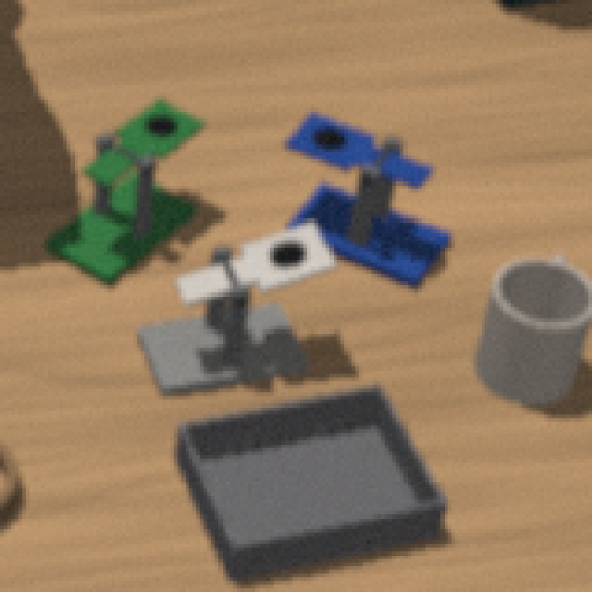

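View pics/sideA.png

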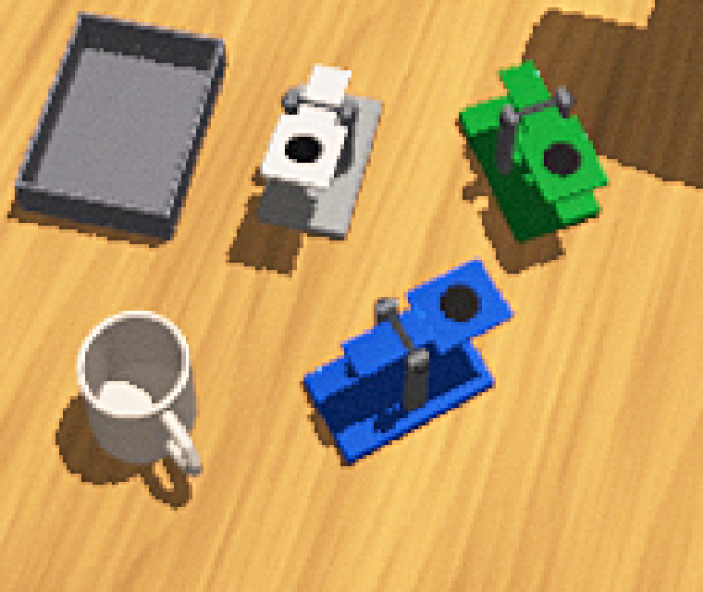

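The white stand in front of the empty tray is at scene (351,218) and side (257,290), with its flag pointing roughly to world +y. The green and blue ones are decoys. I'll fit its pose from the corners in both pictures.

```bash
cat > fit.py <<'E'
import numpy as np
from scipy.optimize import least_squares
def proj(p,P):
    c=np.array(p["extrinsics"])@np.append(P,1);return np.array([p["fx"]*c[0]/c[2]+p["cx"],p["fy"]*c[1]/c[2]+p["cy"]])
def ground(p,px,z):
    E=np.array(p["extrinsics"]);R,t=E[:3,:3],E[:3,3];o=-R.T@t
    d=R.T@np.array([(px[0]-p["cx"])/p["fx"],(px[1]-p["cy"])/p["fy"],1]);return o+d*(z-o[2])/d[2]
def stand(q,P):
    x,y,a=q[:3];c,s=np.cos(a),np.sin(a)
    return np.array([x+c*P[0]-s*P[1],y+s*P[0]+c*P[1],P[2]])
def flag(q,u,r,h=.0025):  # u along x, r outward, h above disc face
    t=q[3];return stand(q,[u,r*np.cos(t)-h*np.sin(t),.085+r*np.sin(t)+h*np.cos(t)])
E
cat > run.py <<'E'
from cell import robot
from fit import *
S=robot.camera("scene");D=robot.camera("side")
o=lambda u,v,a,b:np.array([u/3.7+a,v/3.7+b])
s=lambda u,v:(S,o(u,v,290,130)); d=lambda u,v:(D,o(u,v,170,250))
obs=[('f',(-.035,-.06,.012),s(138,327)),('f',(.035,-.06,.0),s(162,393)),('f',(-.035,.06,.012),s(282,305)),
('f',(-.035,-.06,.012),d(383,98)),('f',(-.035,.06,.012),d(347,234)),
('g',(-.014,-.04),s(177,279)),('g',(.014,-.04),s(186,304)),('g',(-.025,.075),s(319,224)),('g',(.025,.075),s(338,266)),
('g',(-.014,-.04),d(351,70)),('g',(.014,-.04),d(313,64)),('g',(-.025,.075),d(331,186)),('g',(.025,.075),d(262,178)),('g',(-.025,.016),d(350,124)),('g',(.025,.016),d(277,112))]
def res(q):
    return np.concatenate([proj(c,stand(q,P) if k=='f' else flag(q,*P))-px for k,P,(c,px) in obs])
x0=np.append(ground(S,(351,224),0)[:2],[0,.1]);print(x0)
r=least_squares(res,x0,loss='soft_l1');print(r.x);print(res(r.x).reshape(-1,2).round(1))
for q,px in(('tape',(278,252)),('cup',(435,217)),('tray_a',(375,262)),('green',(325,190)),('blue',(388,188))):print(q,ground(S,px,.02)[:2])
for n,u,rr in(('end',0,.075),('tail',0,-.04)):print(n,flag(r.x,u,rr))
np.save('q.npy',r.x)
E
python3 run.py
```

```text
[0.53970542 0.23281071 0.         0.1       ]
[0.5445427  0.22628387 0.11283185 0.19056235]
[[-1.2 -0.4]
 [-0.4  1.5]
 [-1.5 -1.7]
 [-1.1  0.8]
 [-0.6  0.5]
 [-1.3 -0.7]
 [-0.6 -0.7]
 [-2.5 -0.9]
 [-1.  -0.6]
 [-0.9  0.4]
 [-0.4  0.1]
 [-1.1  1.3]
 [-1.  -0.3]
 [-1.3  1.4]
 [ 0.5  1.1]]
tape [0.63526717 0.00502935]
cup [0.56537015 0.47389708]
tray_a [0.70698059 0.25759341]
green [0.40367845 0.18096437]
blue [0.42263693 0.37481531]
end [0.53630443 0.29898742 0.10166058]
tail [0.54901819 0.18678719 0.0798783 ]
```

```bash
cat > h.py <<'E'
from cell import robot
from fit import *
import cv2
q=np.load('q.npy');c,s=np.cos(q[2]),np.sin(q[2])
def T(yl,z,xl=0.):return stand(q,[xl,yl,z])
R=np.array([[-s,c,0],[c,s,0],[0,0,-1.]])
def snap(tag,names=("scene","side")):
    for n in names:
        p=robot.camera(n);im=p["image"]
        y,x=(130,290) if n=="scene" else (220,160)
        cv2.imwrite(f"pics/{n}{tag}.png",cv2.resize(im[y:y+160,x:x+190],None,fx=3.7,fy=3.7,interpolation=3))
def st(m=''):print(m,round(robot.get_t(),2),np.round(robot.get_tool_pos(),4),np.round(robot.get_ft_force(),2))
E
python3 - <<'E'
from h import *
for RR in(R,R@np.diag([-1,-1,1])):print(robot.solve_ik(T(-.031,.25),RR))
j=[robot.solve_ik(T(-.031,.25),RR) for RR in(R,R@np.diag([-1,-1,1]))]
RR=R if j[0] is not None and (j[1] is None or abs(j[0][5])<abs(j[1][5])) else R@np.diag([-1,-1,1])
np.save('R.npy',RR)
robot.gripper_to(0.)
robot.move_ptp(T(-.031,.28),RR);st()
robot.movel(T(-.031,.12));st('above');snap('1')
E
```

```text
[ 1.51031106e-01  3.04723204e-01  1.42606218e+00 -4.44089210e-16
  1.41080727e+00  3.81992557e-02]
[ 1.51031106e-01  3.04723204e-01  1.42606218e+00 -4.44089210e-16
  1.41080727e+00 -3.10339340e+00]
 5.26 [0.5483 0.1946 0.2799] [ 0.59 -0.14 -0.74]
above 6.47 [0.5488 0.1956 0.1209] [ 0.55  0.11 -0.42]
```

View pics/scene1.png

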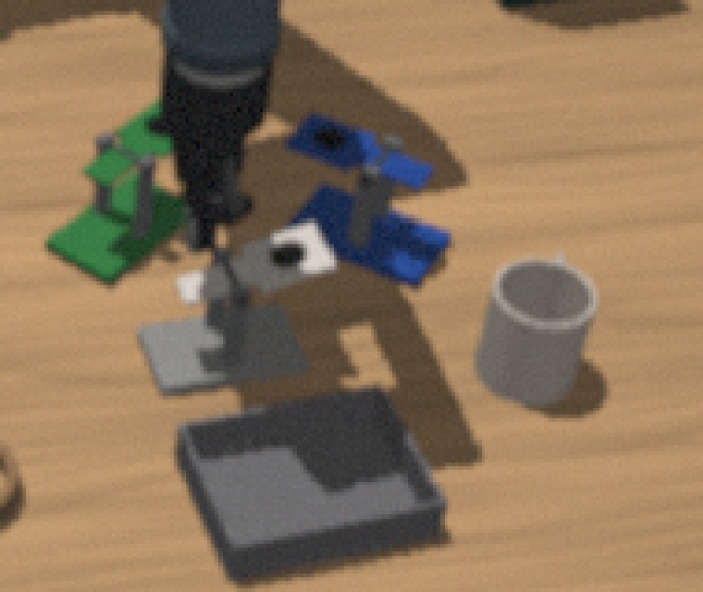

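View pics/side1.png

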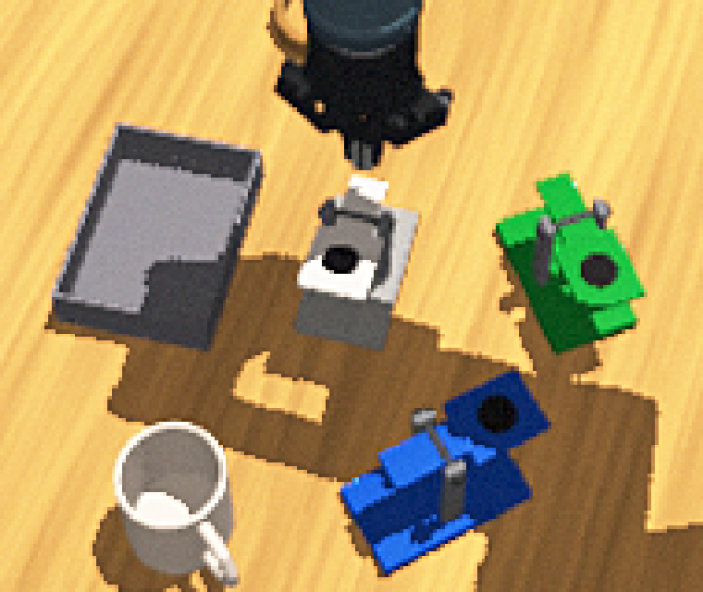

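The shut fingers hang centred over the tail (side crop (365,165) above the tail at (368,188)). Next I press the tail down.

Run:
```python
from h import *
for z in(.09,.08,.072,.062):
    r=robot.movel(T(-.031,z),vel=.04,stop_force=10);st((z,r))
    if r:break
snap('2')
```

```text
(0.09, False) 7.47 [0.5482 0.1955 0.0901] [-0.59  0.16  0.21]
(0.08, False) 7.88 [0.5477 0.1954 0.0796] [ 0.78  0.07 -0.67]
(0.072, False) 8.22 [0.5476 0.1954 0.0715] [ 0.41  0.46 -0.5 ]
(0.062, False) 8.62 [0.5476 0.1954 0.0614] [0.18 0.59 0.06]
```

View pics/scene2.png

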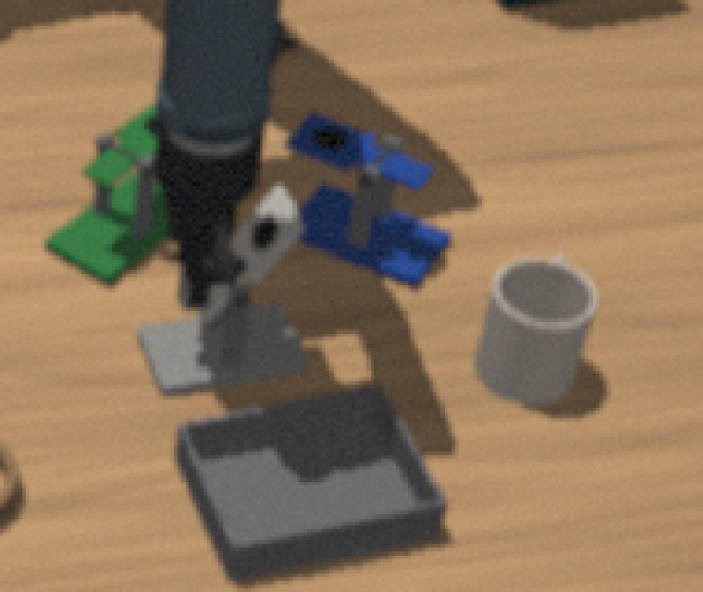

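View pics/side2.png

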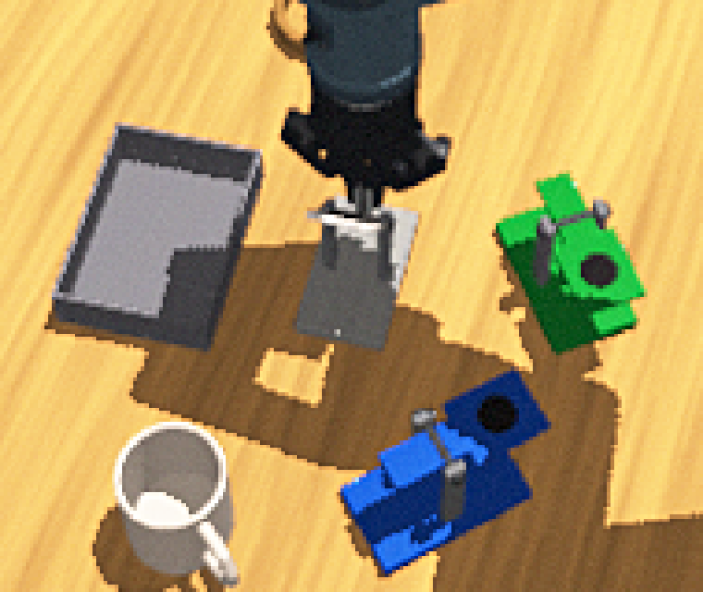

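The flag is up at about 55° (scene crop (265,230)) and the stand has not moved. Next: retreat, go round to the +y side, and push over along an arc.

Run:
```python
from h import *
robot.movel(T(-.034,.12),vel=.1)
robot.movel(T(-.034,.25),vel=.2)
robot.movel(T(.085,.25),vel=.15)
robot.movel(T(.085,.13),vel=.15);st('behind')
r=robot.movel(T(.0135,.132),vel=.05,stop_force=12);st(('push',r))
snap('3')
```

```text
behind 12.15 [0.5357 0.3108 0.131 ] [-0.19 -0.75  0.56]
('push', False) 13.73 [0.5429 0.2398 0.1319] [-0.33 -0.21 -1.07]
```

View pics/scene3.png

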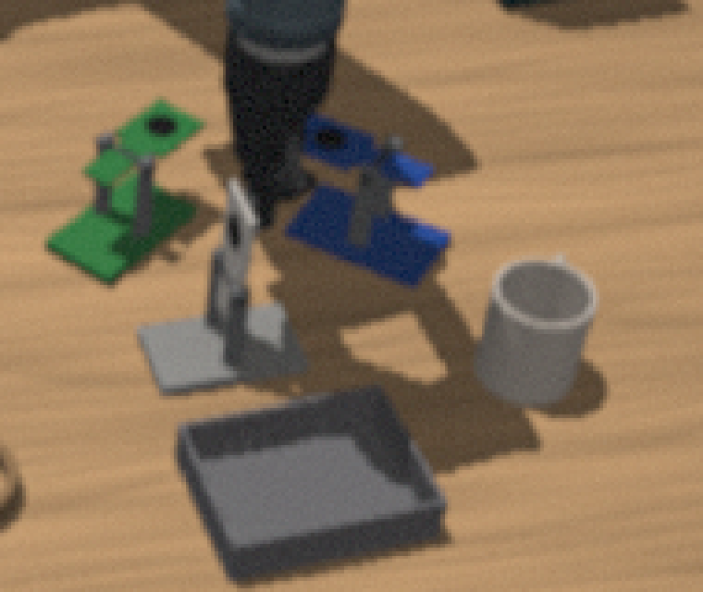

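View pics/side3.png

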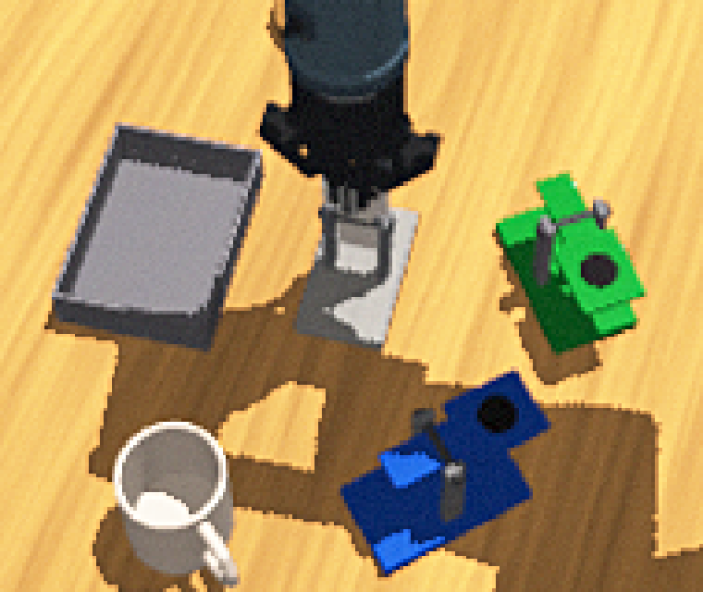

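The flag stands nearly upright (scene crop (240,215)) and the stand has not moved. Continuing along the arc.

Run:
```python
from h import *
r0=.047;h=.0025
for f in np.radians([10,22,34,46,58,68,77,85]):
    r=robot.movel(T(-r0*np.sin(f)+h*np.cos(f)+.011,.085+r0*np.cos(f)+h*np.sin(f)),vel=.05,stop_force=12);st((round(f,2),r))
    if r:break
else:
    r=robot.movel(T(-.04,.0845),vel=.02,stop_force=6);st(('end',r))
snap('4')
```

```text
(np.float64(0.17), False) 14.15 [0.544  0.2311 0.1317] [-0.95 -0.32  0.39]
(np.float64(0.38), False) 14.5 [0.5451 0.2215 0.1294] [-0.04  0.16 -0.01]
(np.float64(0.59), False) 14.85 [0.5459 0.2127 0.1251] [ 0.27  0.47 -0.18]
(np.float64(0.8), False) 15.2 [0.5467 0.205  0.1191] [0.08 0.32 0.65]
(np.float64(1.01), False) 15.55 [0.5474 0.1986 0.1116] [ 0.41  0.84 -0.  ]
(np.float64(1.19), False) 15.87 [0.5478 0.1946 0.1045] [-0.17 -0.21  0.56]
(np.float64(1.34), False) 16.17 [0.5481 0.1921 0.0975] [-0.49  0.32 -0.55]
(np.float64(1.48), False) 16.45 [0.5482 0.1908 0.0911] [ 0.42 -1.05 -0.52]
('end', True) 16.8 [0.5492 0.1885 0.0875] [-1.83  0.81  6.33]
```

View pics/scene4.png

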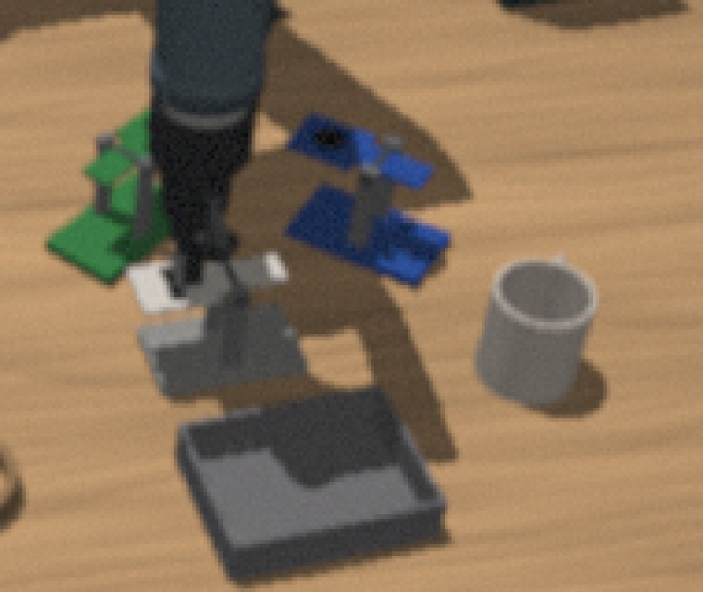

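View pics/side4.png

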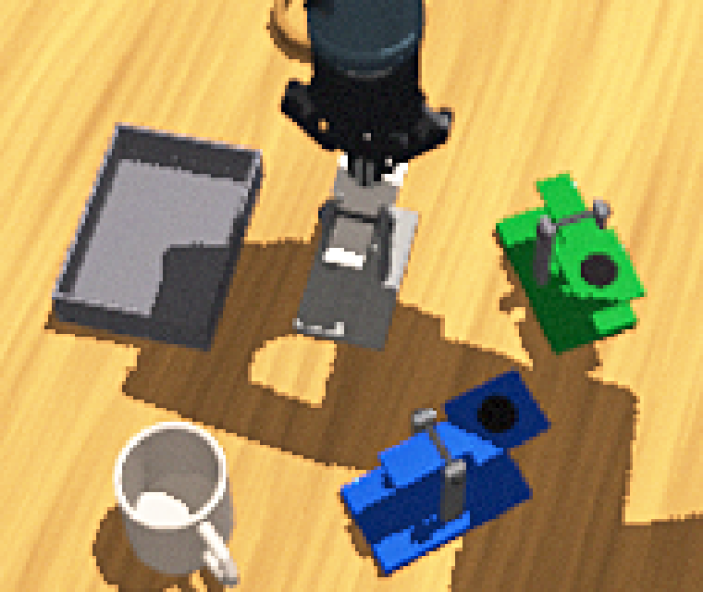

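The stop was met at z 0.0875 with 6 N, the height expected for a level flag. Retreating to verify.

Run:
```python
from h import *
robot.movel(T(-.04,.12),vel=.08)
robot.movel(T(-.04,.28),vel=.2)
robot.move_ptp([.35,-.3,.3],np.load('R.npy'));st()
snap('5')
p=robot.camera("scene");cv2.imwrite("pics/scene5full.png",p["image"])
for l in("cup","tape","driver","gear0","flag_a","stand_a"):print(l,[(np.round(r["centre"],1).tolist(),round(r["conf"],2)) for r in robot.look_for(p,l)])
for th in(2.97,3.14):
  q[3]=th
  D=robot.camera("side")
  print(th,[[proj(C,flag(q,u,r,-.0025)).round(1).tolist() for u,r in((-.025,.075),(.025,.075),(-.014,-.04),(.014,-.04))] for C in(p,D)])
```

```text
20.32 [ 0.3505 -0.2995  0.2999] [ 0.27  0.56 -0.53]
cup [([433.6, 218.3], 0.58)]
tape [([278.3, 267.7], 0.87)]
driver [([116.0, 234.9], 0.82)]
gear0 [([192.4, 259.1], 0.55), ([209.8, 262.9], 0.4)]
flag_a [([386.5, 170.1], 0.75), ([342.8, 202.6], 0.69), ([208.0, 198.4], 0.68), ([327.9, 167.8], 0.67)]
stand_a [([324.4, 182.8], 0.9), ([389.5, 185.9], 0.85), ([347.3, 218.4], 0.68), ([205.7, 211.5], 0.68)]
2.97 [[[324.2, 198.9], [329.8, 211.0], [363.2, 199.7], [366.7, 206.2]], [[270.5, 256.2], [253.1, 252.8], [257.3, 293.7], [247.2, 291.7]]]
3.14 [[[323.5, 202.3], [329.0, 214.4], [363.5, 197.9], [367.1, 204.4]], [[270.5, 258.2], [253.3, 254.9], [257.2, 292.5], [247.1, 290.5]]]
```

View pics/scene5.png

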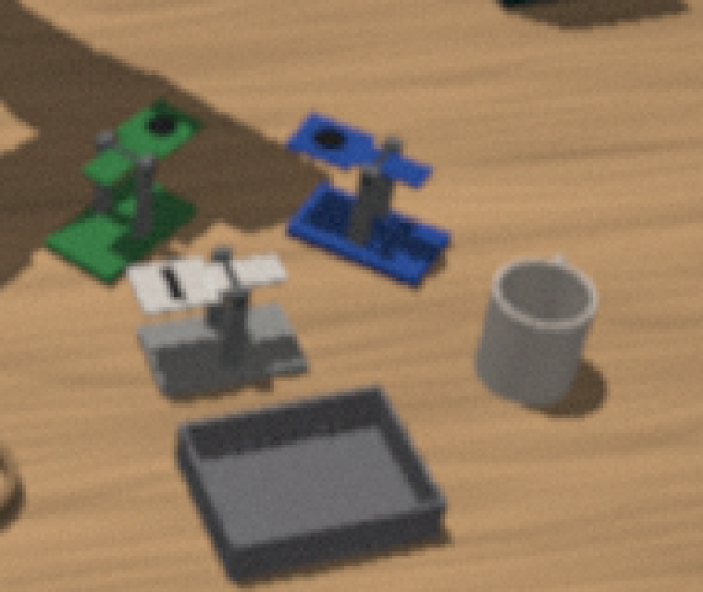

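View pics/side5.png

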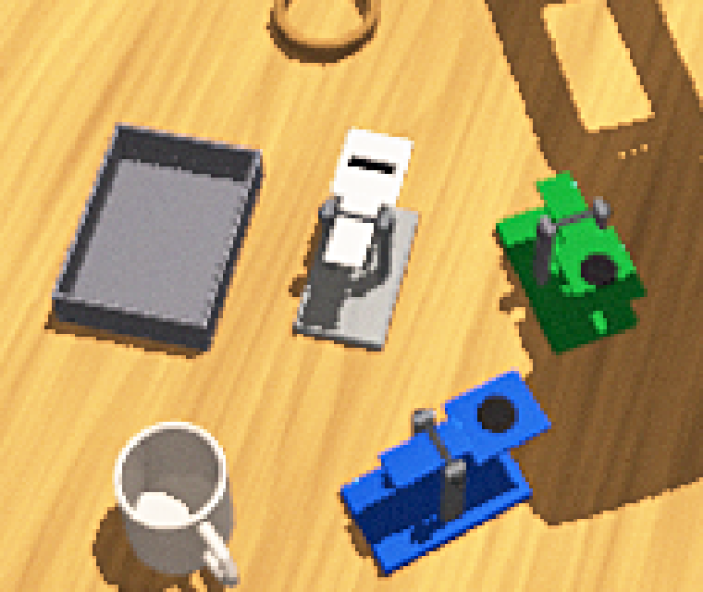

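View pics/scene5full.png

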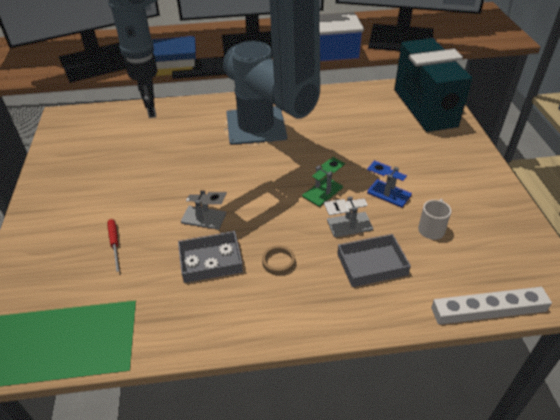

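The picture shows the bar face up with the end corners at scene (324.3,201.9) and (329.5,214.3). The model predicts (323.5,202.3) and (329.0,214.4) for 3.14 rad, so the flag is level, and everything else looks unchanged.

```bash
python3 -c "
from cell import robot
robot.sign_off();print(robot.get_t())"
```

```text
the job is handed in; nothing more can be done
the job is handed in; nothing more can be done
```

The white flag in front of the empty tray now lies flat on its other side, bar face up, and the job is handed in (robot clock about 20 s of the 48 s allowed). With the fingers shut, I pressed the tail down to raise the flag to about 55°. Then I pushed it over from the other side along an arc until it met its stop.

**Final checks**
- **Flag angle:** the fingers met the stop at z 0.0875 m with 6.3 N, the height expected for a level flag. The flag's end corners in the scene picture lie within 1 px of those predicted for 3.14 rad. Comparing the heights of its two ends gives about 3.10 rad; the limit is 2.97.
- **Force:** readings between moves stayed within noise, about 1 N, apart from that final contact.
- **Other objects:** by eye, this stand, the other marker, gears, tape, screwdriver and mug look unchanged from the first picture. The arm stands clear of everything.

**One disagreement:** the network's tape position differed by 16 px in row between the first and last pictures (251.8 and 267.7). Both pictures show the tape in the same place, around (279, 260), so I took this as network error.

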